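Dock the pink-lidded jar at the colour reader

TASK

Push the amber jar with the pink lid along the bench into the open V of the colour reader's guide rails until it is fully home, centred between the two rails in front of the reader. Keep it standing on the bench, do not lift it, and leave the jar with the blue lid where it is.

Things in the scene. Friction and masses are not known exactly. Their poses are not given: they have to be found in the camera images.
- pink_jar: The jar to dock: a low round amber glass jar, 92 mm in diameter and 41 mm tall up to the shoulder, closed by a flat pink screw lid 89 mm in diameter that brings it to 55 mm in all. About 0.3 kg, slides upright on the bench, too wide to grasp. Origin at the centre of its underside, z up.
- blue_jar: A jar of the same shape and size with a blue lid, standing about 125 to 175 mm away in x from the pink one: leave it alone. Origin at the centre of its underside, z up.
- dock: Colour reader station, fixed to the bench: two straight grey rails, 35 mm high, 12 mm thick, form a V, each inner face 40 degrees from its centre line; a white reader box (100 wide, 70 deep, 55 mm high) closes it. No floor plate. The V opens to the station's own -y; push in along its +y. The mouth is 244 mm wide, 74 mm before the seat. Origin on the bench at the seat; z up.
- nest (a point): The seat: the point on the bench (same place and axes as the station's origin) where the jar's centre comes to stand when the jar touches both rails. The reader box's front face is 80 mm beyond it along +y.

How it is judged:
By the outcome, as a careful person would: the job done as asked, in the order asked, and still so for the second after the job is handed in, with the robot touching nothing.
It also fails if it takes over 40 s, if anything falls off the work surface, if the arm or the gripper's body presses on something with over 40 N, if the wrist force passes 120 N, or if a joint passes its speed limit or range.

ROBOT

A 7-joint arm with a two-finger parallel gripper is mounted at the origin on the work surface. World frame = base frame: x ahead of the robot, y to its left, z up, the work surface at z = 0. Lengths are in m, angles in degrees, forces in N, time in s.
With the tool pointing down it reaches from about 0.35 to 0.9 m from the base axis. Payload 19.9 kg.
Tool frame: the origin (TCP) lies midway between the tips of the shut fingers; the grasp point (between the pads) lies 19 mm behind it (manip.hold_point_z is the distance from the TCP to the grasp point, in m); z points along the fingers, y is the direction in which the jaws open and shut (so a half turn about z gives the same grasp; the last joint's range is limited). The gripper opens to 85 mm and grips with 20 to 120 N. Pads are 22 mm wide; open, the fingers measure 114 mm over their backs; the gripper's body (76 mm by 85 mm) begins 54 mm behind the grasp point. The pads swing forward as they close: fully open they stand 13 mm farther back than shut.
Start: joints at [64.716, 23.915, -0.59, 92.452, 0.269, 63.638, -3.037], TCP at [0.243, -0.576, 0.231] pointing down, gripper open.
Joint ranges: [-161.28, 161.28], [-22.2, 115.67], [-73.04, 71.86], [3.21, 147.25], [-68.34, 248.33], [10.77, 114.83], [-161.83, 161.83]. Speed limits (degrees/s): [108.29, 108.29, 136.94, 136.94, 172.46, 172.46, 172.46].

INTERFACE

Orientations are given as [roll, pitch, yaw] about the fixed x, y, z axes, in that order (R = Rz(yaw) Ry(pitch) Rx(roll)).
In Python, from workcell import readout, optics, ticket, manip gives the robot as it stands.
- The arm moves only by the tool send_rows, never from a script. Its argument "motion" is a list that holds one entry, the list of rows, each a list of 4 numbers: the shift along the tool's x, y, z in mm, then the turn about the tool's z in rad. A call has 1 to 20 rows; each row is the pose to reach, as a shift and turn from the pose measured when the call began, along the tool's axes at that moment; what a row does not reach only later rows make up. A row lasts 1/8 s, in which the tool goes at most 62.5 mm and 10.7 degrees, less where a joint would pass 70% of its speed; a pose out of reach is approached as far as the arm can. A call with a gripper value outside its range is refused whole. "hand" is the opening in per cent of the stroke, from 0 (shut) to 100 (fully open), set as the call begins (left out, the last holds). The fingers move at their own pace and stop on an object; "force" is the grip in N (left out, the last holds). Time passes only in rows, so rows that repeat a pose let the fingers close. It gives the time, the measured TCP pose, the force and the opening at its end, in the units of the state.
- readout.observe(): the state, without advancing time (a new reading comes with each control period).
- optics.read_camera(name): name is "scene" or "top"; returns the picture (384x512x3 uint8, red, green, blue); there is no depth.
- optics.camera_params(name): a dict with "fx", "fy", "cx", "cy" (pixels), "R" (3x3) and "t" (3): a world point X has camera coordinates R X + t. Camera axes: x right, y down, z forward; pixel columns grow to the right and rows downward; lengths in m; the calibration is good to about 2 mm. A picture is of the moment at which its call begins. camera_params takes no time and is no camera call.
- ticket.close_job(): hands the job in, once; it reports no verdict.
The state is a dict: "time_s": time; "joint_positions": joint angles; "dq": joint speeds; "joint_torque": joint torques, N m; "tcp_pos": TCP position; "tcp_rot": TCP orientation; "wrist_force": force on the tool from outside, world axes, zero at the start; "ft_torque": the same for the moment, N m; "opening": finger opening in m.
Only numpy, scipy, OpenCV 4.12 (cv2) and the standard library are available. Lean on these libraries where they do the work, as an engineer would, in place of code of your own. Each camera call takes 0.05 s, during which the arm holds its last target.

## Working session

There is one attempt and no reset: what is moved stays moved. The work goes in short steps, Python scripts to look and compute and a tool call to move; the robot and the scene stay as the last step left them, time stands still between calls to the robot, and variables do not carry over. Pictures are saved under pics/ and viewed, and the job is handed in when it is done.

Besides the shell and the picture viewer there is one more tool, called as name(argument=value, ...) on one line, values as JSON. send_rows: Moves the arm, as the interface text tells. Its arguments: {"type":"object","properties":{"motion":{"type":"array","items":{"type":"array","items":{"type":"array","items":{"type":"number"}}}},"hand":{"type":"number"},"force":{"type":"number"}},"required":["motion"]}

```bash
mkdir -p pics
cat > h.py <<'E'
import numpy as np, cv2
from workcell import readout, optics, ticket, manip
def snap(n,f):
    im=optics.read_camera(n); cv2.imwrite(f'pics/{f}.png',cv2.cvtColor(im,cv2.COLOR_RGB2BGR)); return im
def ray(n,uv,z):
    p=optics.camera_params(n);R=np.array(p['R']);t=np.array(p['t'])
    d=R.T@np.array([(uv[0]-p['cx'])/p['fx'],(uv[1]-p['cy'])/p['fy'],1]);c=-R.T@t
    return c+d*(z-c[2])/d[2]
E
python3 - <<'E'
from h import *
for n in('scene','top'):
    snap(n,n+'0'); p=optics.camera_params(n);print(n,np.round(-np.array(p['R']).T@np.array(p['t']),3),p['fx'],np.round(p['R'],2).tolist())
print(readout.observe())
E
```

```text
scene [ 0.863 -0.416  0.645] 458.23346414372185 [[0.83, 0.55, -0.02], [0.41, -0.65, -0.64], [-0.36, 0.53, -0.77]]
top [ 0.437 -0.012  0.931] 454.03500592084237 [[-0.03, -1.0, -0.03], [-0.99, 0.03, -0.15], [0.15, 0.02, -0.99]]
{'time_s': 0.1, 'joint_positions': array([64.71558965, 23.94486359, -0.58991404, 92.48208915,  0.26900621,
       63.6381087 , -3.03542339]), 'dq': array([-0.07204447, -0.05137802, -0.01287317, -0.0573036 , -0.04599494,
        0.00767787, -0.08715689]), 'joint_torque': array([ 1.85384233e-03, -8.65807986e+01,  6.80213068e-01, -4.35629547e+01,
        1.92424451e-02,  4.93828906e-03,  3.79274979e-05]), 'tcp_pos': array([ 0.24313588, -0.57542803,  0.23072009]), 'tcp_rot': array([-1.79936481e+02,  4.85135047e-03,  2.29078538e+01]), 'wrist_force': array([ 0.30209495,  0.76726635, -0.20343624]), 'ft_torque': array([ 0.02250129, -0.02072585, -0.00620787]), 'opening': 0.08535518327585224}
```

View pics/top0.png

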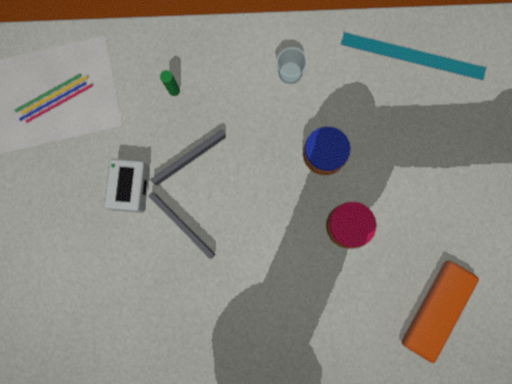

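View pics/scene0.png

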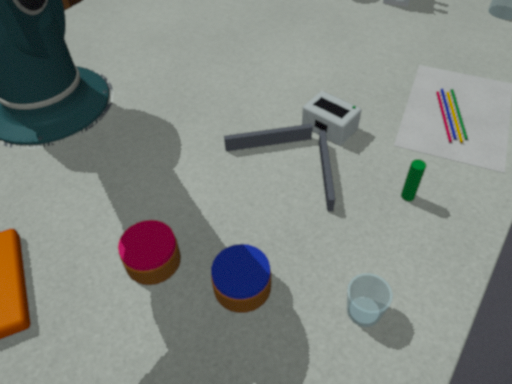

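The top view shows the pink lid at about (352,225), blue at (327,149), and the V with its apex near (152,187), opening right (-y). I'll measure these next.

```bash
cat >> h.py <<'E'
def big(m):
    c,_=cv2.findContours(m,cv2.RETR_EXTERNAL,cv2.CHAIN_APPROX_NONE);return max(c,key=cv2.contourArea)
def lid(im,n,col):
    h=cv2.cvtColor(im,cv2.COLOR_RGB2HSV)
    m=cv2.inRange(h,(160,120,60),(178,255,255)) if col=='pink' else cv2.inRange(h,(110,120,50),(130,255,255))
    m=cv2.morphologyEx(m,cv2.MORPH_OPEN,np.ones((5,5)))
    c=big(m).reshape(-1,2); P=np.array([ray(n,q,.055)[:2] for q in c])
    ctr,r=cv2.minEnclosingCircle((P*1000).astype(np.float32)); e=cv2.fitEllipse((P*1000).astype(np.float32))
    return np.round(e[0],1),np.round(e[1],1)
E
python3 - <<'E'
from h import *
for n in('scene','top'):
    im=cv2.cvtColor(cv2.imread(f'pics/{n}0.png'),cv2.COLOR_BGR2RGB)
    for c in('pink','blue'): print(n,c,lid(im,n,c))
    h=cv2.cvtColor(im,cv2.COLOR_RGB2HSV)
    print('rail px',[im[v,u].tolist() for u,v in ([(190,153),(185,220)] if n=='top' else [(270,138),(327,170)])])
    for f in((0,6),):pass
im=cv2.imread('pics/top0.png')[110:270,90:250];cv2.imwrite('pics/topd.png',cv2.resize(im,None,fx=3.7,fy=3.7,interpolation=cv2.INTER_CUBIC))
im=cv2.imread('pics/scene0.png')[80:220,210:370];cv2.imwrite('pics/scd.png',cv2.resize(im,None,fx=4,fy=4,interpolation=cv2.INTER_CUBIC))
E
```

```text
scene pink (array([ 483.5, -184.6]), array([85.9, 93.8]))
scene blue (array([ 633.3, -144. ]), array([85.6, 91.1]))
rail px [[51, 55, 59], [85, 90, 97]]
top pink (array([ 483.2, -181.5]), array([85. , 86.3]))
top blue (array([ 633.6, -140.9]), array([84.9, 86.4]))
rail px [[89, 92, 95], [113, 114, 106]]
```

View pics/topd.png

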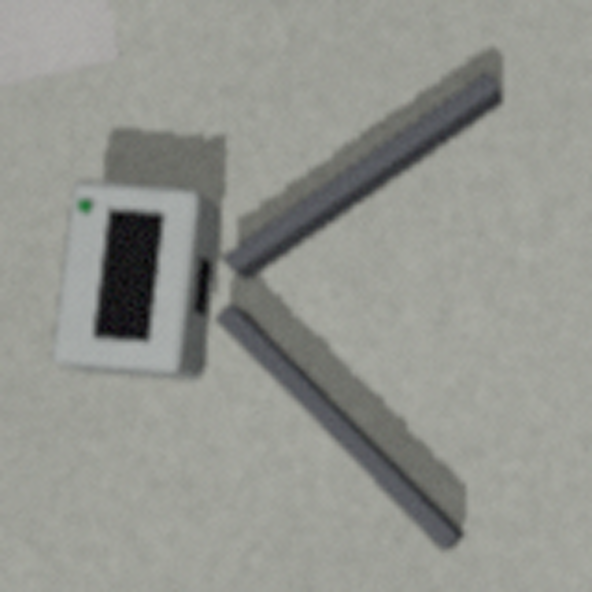

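View pics/scd.png

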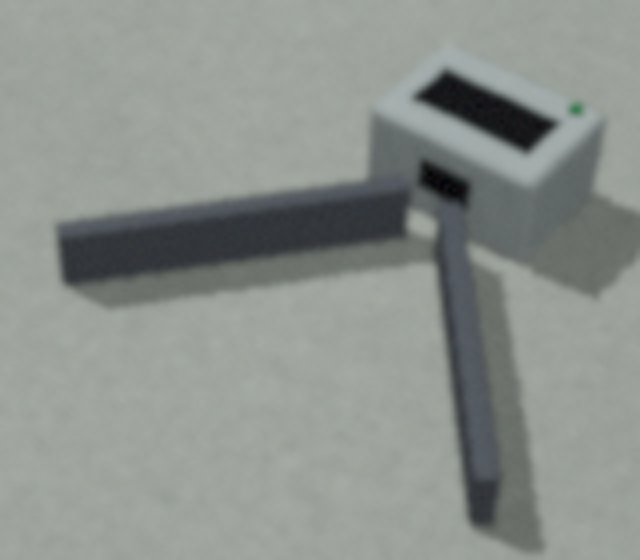

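```bash
cat > dock.py <<'E'
from h import *
T=lambda u,v:((u+.5)/3.7+90-.5,(v+.5)/3.7+110-.5); S=lambda u,v:((u+.5)/4+210-.5,(v+.5)/4+80-.5)
def line(n,f,a,b,z):
    A,B=ray(n,f(*a),z)[:2],ray(n,f(*b),z)[:2]; d=B-A
    print(n,a,z,'A',np.round(A*1000,1),'B',np.round(B*1000,1),'len',round(1000*np.hypot(*d),1),'ang',round(np.degrees(np.arctan2(d[1],d[0])),1));return A,B
def seat(l1,l2):
    # +x rail l1, -x rail l2, A=apex end, B=mouth end
    u=[(l[1]-l[0])/np.linalg.norm(l[1]-l[0]) for l in(l1,l2)]
    s=np.linalg.solve(np.array([u[0],-u[1]]).T,l2[0]-l1[0]); ap=l1[0]+s[0]*u[0]
    b=-(u[0]+u[1]);b/=np.linalg.norm(b); half=np.degrees(np.arccos(u[0]@u[1]))/2
    print('apex',np.round(ap*1000,1),'half',round(half,1),'axis',round(np.degrees(np.arctan2(b[1],b[0])),1),'seat',np.round(1000*(ap-b*.046/np.sin(np.radians(40))),1))
t1=line('top',T,(245,277),(502,100),0); t2=line('top',T,(234,303),(463,530),.035)
s2=line('scene',S,(405,192),(60,237),.035); s2b=line('scene',S,(405,236),(67,283),0)
s1=line('scene',S,(443,222),(476,484),.035)
seat(t1,t2);seat(s1,s2);seat(t1,s2);seat(s1,t2)
line('top',T,(200,192),(182,375),.055);line('top',T,(82,182),(57,362),.055)
line('scene',S,(370,110),(530,188),.055)
E
python3 dock.py
```

```text
top (245, 277) 0 A [580.2 210.4] B [677.7  63.5] len 176.4 ang -56.4
top (234, 303) 0.035 A [560.8 208. ] B [435.9  85.6] len 174.8 ang -135.6
scene (405, 192) 0.035 A [556.  207.5] B [430.2  89.6] len 172.4 ang -136.9
scene (405, 236) 0 A [554.9 213.9] B [428.4  93.2] len 174.8 ang -136.4
scene (443, 222) 0.035 A [582.4 198.3] B [674.1  60.1] len 165.8 ang -56.4
apex [573.5 220.5] half 39.6 axis 84.0 seat [566.  149.3]
apex [568.5 219.2] half 40.2 axis 83.4 seat [560.2 148.1]
apex [572.1 222.6] half 40.2 axis 83.3 seat [563.8 151.5]
apex [569.9 217. ] half 39.6 axis 84.0 seat [562.5 145.8]
top (200, 192) 0.055 A [618.4 221.7] B [520.6 230.4] len 98.2 ang 174.9
top (82, 182) 0.055 A [626.  285.4] B [529.5 296.9] len 97.2 ang 173.2
scene (370, 110) 0.055 A [521.  231.3] B [615.3 221.4] len 94.8 ang -6.0
```

Both views agree: seat about (563,149) mm, push axis about 84°, pink jar (483,-183), blue jar (633,-142). I'll push with half-open fingers as a cradle, with tool x along 76°. First I move behind the jar at height, with the target TCP at (464,-261).

send_rows(motion=[[[33, -20, 0, -0.09], [65, -41, 0, -0.19], [98, -61, 0, -0.28], [130, -81, 0, -0.37], [163, -102, 0, -0.47], [195, -122, 0, -0.56], [228, -142, 0, -0.65], [261, -163, 0, -0.75], [293, -183, 0, -0.84], [326, -203, 0, -0.934], [326, -203, 0, -0.934], [326, -203, 0, -0.934], [326, -203, 0, -0.934]]], hand=47)

```text
time_s: 1.72
tcp_pos: [0.464, -0.262, 0.2309]
tcp_rot: [-179.9, -0.0, 76.4]
wrist_force: [-0.5, 0.8, -0.5]
opening: 0.0406
```

send_rows(motion=[[[0, 0, 35, 0], [0, 0, 70, 0], [0, 0, 105, 0], [0, 0, 140, 0], [0, 0, 170, 0], [0, 0, 195, 0], [0, 0, 210, 0], [0, 0, 220, 0], [0, 0, 220, 0]]])

```text
time_s: 2.85
tcp_pos: [0.4638, -0.262, 0.0108]
tcp_rot: [-179.9, -0.0, 76.4]
wrist_force: [-0.9, 0.1, 0.7]
opening: 0.0403
```

Run:
```python
from h import *
for n in('top','scene'):
    im=snap(n,n+'1')
    print(n,[lid(im,n,c) for c in('pink','blue')])
o=readout.observe();print(o['tcp_pos'],o['wrist_force'])
```

```text
top [(array([ 483.2, -181.8]), array([85.6, 86.8])), (array([ 633.5, -141.2]), array([84.2, 86.2]))]
scene [(array([ 483.5, -184.5]), array([86.4, 93.4])), (array([ 633.1, -144.2]), array([85. , 91.6]))]
[ 0.46420336 -0.26208457  0.01150034] [ 0.30707733 -0.39989861  0.02544437]
```

View pics/scene1.png

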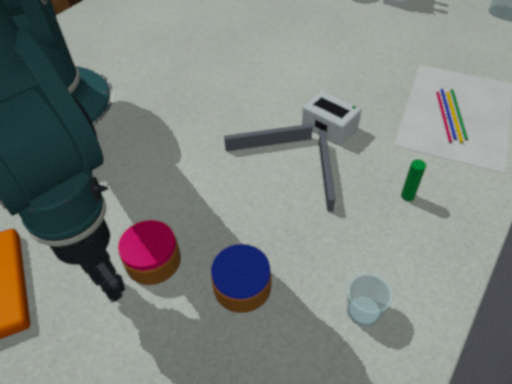

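View pics/top1.png

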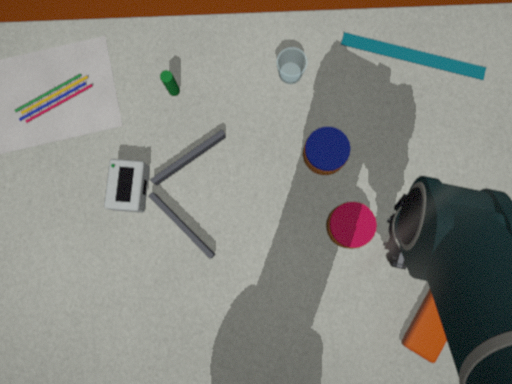

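The fingers are down behind the pink lid: (148,245) in scene, (351,225) in top. The jar hasn't moved. I'll start the push with slow steps.

send_rows(motion=[[[8, 0, 0, 0], [16, 0, 0, 0], [22, 0, 0, 0], [28, 0, 0, 0], [34, 0, 0, 0], [40, 0, 0, 0], [47, 0, 0, 0], [54, 0, 0, 0], [62, 0, 0, 0], [70, 0, 0, 0], [78, 0, 0, 0], [86, 0, 0, 0], [94, 0, 0, 0], [102, 0, 0, 0], [110, 0, 0, 0], [117, 0, 0, 0], [123, 0, 0, 0], [127, 0, 0, 0], [130, 0, 0, 0], [130, 0, 0, 0]]])

```text
time_s: 5.45
tcp_pos: [0.4949, -0.1355, 0.0116]
tcp_rot: [-180.0, -0.0, 76.4]
wrist_force: [0.1, 0.0, -0.5]
opening: 0.0398
```

Run:
```python
from h import *
for n in('top','scene'):
    im=snap(n,n+'2')
    print(n,[lid(im,n,c) for c in('pink','blue')])
o=readout.observe();print(o['tcp_pos'],o['wrist_force'])
```

```text
top [(array([508.5, -73.4]), array([59.1, 92.3])), (array([ 635.9, -141.3]), array([79.5, 85.7]))]
scene [(array([514.4, -79.6]), array([62.6, 95.8])), (array([ 633.2, -143.9]), array([85.7, 91.4]))]
[ 0.49486505 -0.13572743  0.01155   ] [-0.50080029 -0.3723483  -0.39349574]
```

View pics/scene2.png

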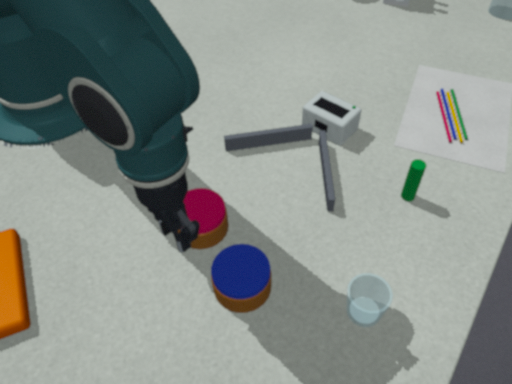

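View pics/top2.png

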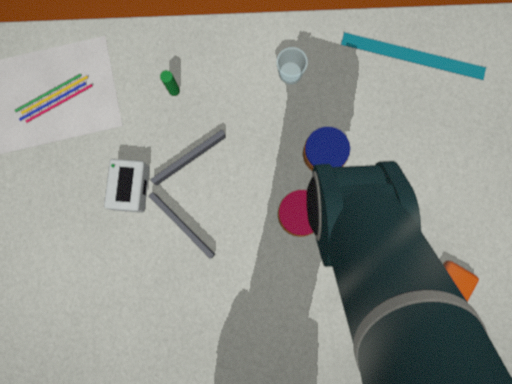

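The jar (top (298,213), scene (205,212)) is following in the cradle, and blue is unmoved. The lid is now partly hidden, so I'll fit its front arc.

```bash
cat >> h.py <<'E'
from scipy.optimize import least_squares
def arc(im,n,yaw,r):
    h=cv2.cvtColor(im,cv2.COLOR_RGB2HSV)
    m=cv2.inRange(h,(160,120,60),(178,255,255)); m=cv2.morphologyEx(m,cv2.MORPH_OPEN,np.ones((5,5)))
    P=1000*np.array([ray(n,q,.055)[:2] for q in big(m).reshape(-1,2)])
    a=np.radians(yaw); d=np.array([np.cos(a),np.sin(a)]); s=P@d; P=P[s>s.max()-38]
    f=least_squares(lambda c:np.hypot(*(P-c).T)-r,P.mean(0)-20*d,loss='soft_l1'); return np.round(f.x,1),round(float(np.sqrt(np.mean(f.fun**2))),1),len(P)
E
python3 - <<'E'
from h import *
for i in(0,2):
  for n,r in(('top',43),('scene',44)):
    print(i,n,arc(cv2.cvtColor(cv2.imread(f'pics/{n}{i}.png'),cv2.COLOR_BGR2RGB),n,76,r))
E
```

```text
0 top (array([ 483. , -181.5]), 0.5, 58)
0 scene (array([ 481.8, -183.8]), 1.5, 67)
2 top (array([509. , -85.2]), 0.5, 56)
2 scene (array([507.4, -87.3]), 1.4, 63)
```

Jar centre is about 51 mm ahead of the TCP, as predicted. The remaining 241 mm to the seat is still along about 76.8°, so I continue.

send_rows(motion=[[[6, 0, 0, 0], [14, 0, 0, 0], [23, 0, 0, 0], [33, 0, 0, 0], [43, 0, 0, 0], [53, 0, 0, 0], [63, 0, 0, 0], [73, 0, 0, 0], [83, 0, 0, 0], [93, 0, 0, 0], [103, 0, 0, 0], [113, 0, 0, 0], [123, 0, 0, 0], [133, 0, 0, 0], [143, 0, 0, 0], [152, 0, 0, 0], [160, 0, 0, 0], [166, 0, 0, 0], [170, 0, 0, 0], [170, 0, 0, 0]]])

```text
time_s: 8.05
tcp_pos: [0.535, 0.0298, 0.0116]
tcp_rot: [180.0, -0.0, 76.4]
wrist_force: [-0.0, 0.7, -0.1]
opening: 0.0399
```

Run:
```python
from h import *
for n,r in(('top',43),('scene',44)):
    im=snap(n,n+'3')
    print(n,arc(im,n,76,r),lid(im,n,'blue'))
o=readout.observe();print(o['tcp_pos'],o['wrist_force'])
```

```text
Traceback (most recent call last):
  File "h.py", line 22, in arc
    P=1000*np.array([ray(n,q,.055)[:2] for q in big(m).reshape(-1,2)])
                                                ~~~^^^
  File "h.py", line 10, in big
    c,_=cv2.findContours(m,cv2.RETR_EXTERNAL,cv2.CHAIN_APPROX_NONE);return max(c,key=cv2.contourArea)
                                                                           ~~~^^^^^^^^^^^^^^^^^^^^^^^
ValueError: max() iterable argument is empty
```

View pics/top3.png

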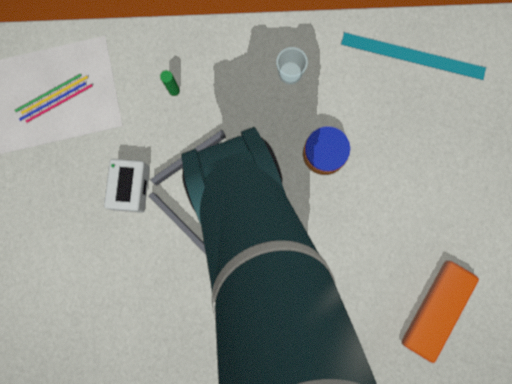

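Top is now occluded by the arm, so I'll use the scene view.

Run:
```python
from h import *
n='scene';im=snap(n,n+'3')
print(arc(im,n,76,44),lid(im,n,'blue'))
o=readout.observe();print(o['tcp_pos'],o['wrist_force'])
```

```text
(array([546.5,  80. ]), 6.4, 54) (array([ 633.2, -143.8]), array([85.7, 91.8]))
[0.53495824 0.0293777  0.0116346 ] [0.03647844 0.12677565 0.22709532]
```

View pics/scene3.png

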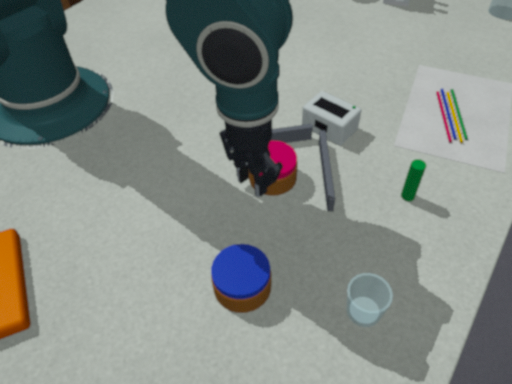

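The jar is in the V's mouth, lid at about (283,158) in scene, centre near (547,80), tracking straight. I'll ease it to just short of the seat, then creep while watching the wrist force.

send_rows(motion=[[[5, 0, 0, 0], [11, 0, 0, 0], [17, 0, 0, 0], [23, 0, 0, 0], [29, 0, 0, 0], [35, 0, 0, 0], [41, 0, 0, 0], [46, 0, 0, 0], [51, 0, 0, 0], [55, 0, 0, 0], [58, 0, 0, 0], [61, 0, 0, 0], [63, 0, 0, 0], [64, 0, 0, 0]]])

```text
time_s: 9.9
tcp_pos: [0.5501, 0.0917, 0.0117]
tcp_rot: [180.0, -0.0, 76.4]
wrist_force: [-0.9, -1.4, -1.0]
opening: 0.0402
```

send_rows(motion=[[[1, 0, 0, 0], [2, 0, 0, 0], [3, 0, 0, 0], [4, 0, 0, 0], [4, 0, 0, 0]]])

```text
time_s: 10.52
tcp_pos: [0.5507, 0.0947, 0.0116]
tcp_rot: [-180.0, 0.0, 76.3]
wrist_force: [-2.4, -5.8, 2.4]
opening: 0.0398
```

send_rows(motion=[[[1, 0, 0, 0], [2, 0, 0, 0], [3, 0, 0, 0], [3, 0, 0, 0]]])

```text
time_s: 11.02
tcp_pos: [0.5508, 0.0949, 0.0115]
tcp_rot: [-179.9, 0.3, 76.2]
wrist_force: [-6.5, -16.2, 8.8]
opening: 0.0402
```

Run:
```python
from h import *
n='scene';im=snap(n,n+'4')
print(arc(im,n,76,44))
cv2.imwrite('pics/s4c.png',cv2.resize(cv2.cvtColor(im[80:220,210:370],cv2.COLOR_RGB2BGR),None,fx=4,fy=4,interpolation=cv2.INTER_CUBIC))
o=readout.observe();print(o['tcp_pos'],o['wrist_force'])
```

```text
(array([563.9, 142.5]), 12.1, 58)
[0.55079644 0.09490138 0.01149077] [ -5.751069   -15.96195646   8.63247847]
```

View pics/s4c.png

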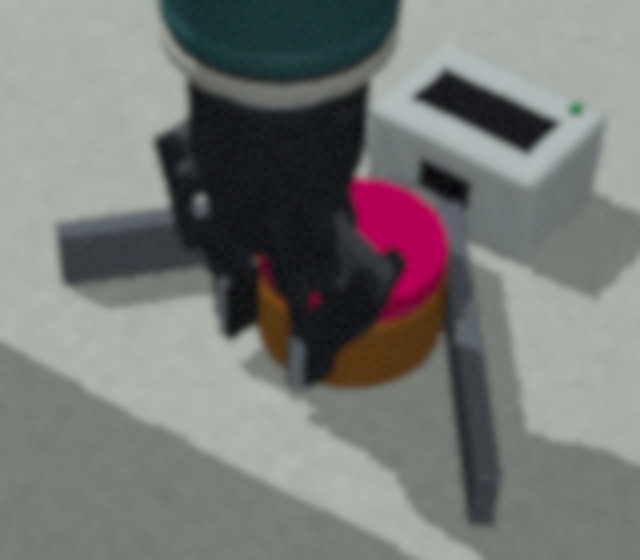

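The push stalled at 17 N. The jar touches at least the +x rail and may be home. I'll back off and look from above.

send_rows(motion=[[[-6, 0, 0, 0], [-16, 0, 0, 0], [-30, 0, 0, 0], [-45, 0, 0, 0], [-60, 0, -10, 0], [-80, 0, -25, 0], [-105, 0, -40, 0], [-130, 0, -50, 0], [-155, 0, -60, 0], [-175, 0, -60, 0], [-190, 0, -60, 0], [-190, 0, -60, 0]]])

```text
time_s: 12.58
tcp_pos: [0.5054, -0.0905, 0.0725]
tcp_rot: [-179.9, 0.3, 76.1]
wrist_force: [0.3, 0.2, 0.7]
opening: 0.0397
```

Run:
```python
from h import *
for n,r in(('top',43),('scene',44)):
    im=snap(n,n+'5')
    print(n,arc(im,n,84,r),lid(im,n,'pink'),lid(im,n,'blue'))
    x0,y0=(90,110) if n=='top' else (210,80)
    f=3.7 if n=='top' else 4
    cv2.imwrite(f'pics/{n}5c.png',cv2.resize(cv2.cvtColor(im[y0:y0+150,x0:x0+160],cv2.COLOR_RGB2BGR),None,fx=f,fy=f,interpolation=cv2.INTER_CUBIC))
o=readout.observe();print(o['tcp_pos'],o['wrist_force'])
```

```text
top (array([566.3, 144.3]), 0.8, 58) (array([565.5, 143.6]), array([86. , 89.3])) (array([ 652.3, -140.2]), array([44. , 87.4]))
scene (array([563.4, 143.4]), 1.0, 53) (array([564.4, 139.9]), array([89.5, 96.3])) (array([ 633.2, -143.9]), array([85.9, 91.5]))
[ 0.50574331 -0.08881987  0.07238943] [-0.33368889  0.18586527 -0.1158874 ]
```

View pics/top5c.png

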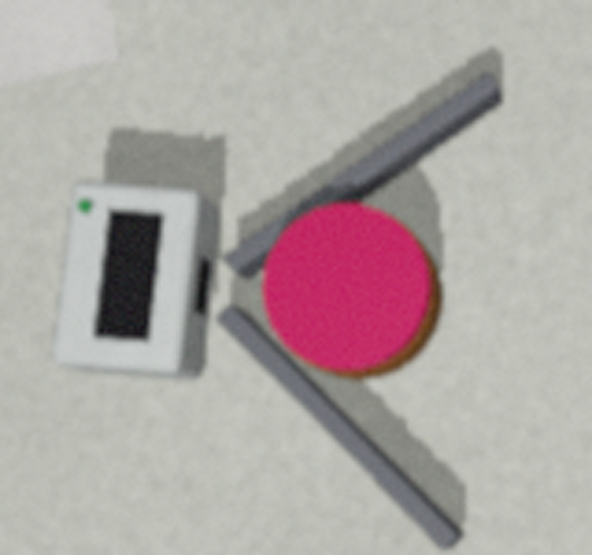

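View pics/scene5c.png

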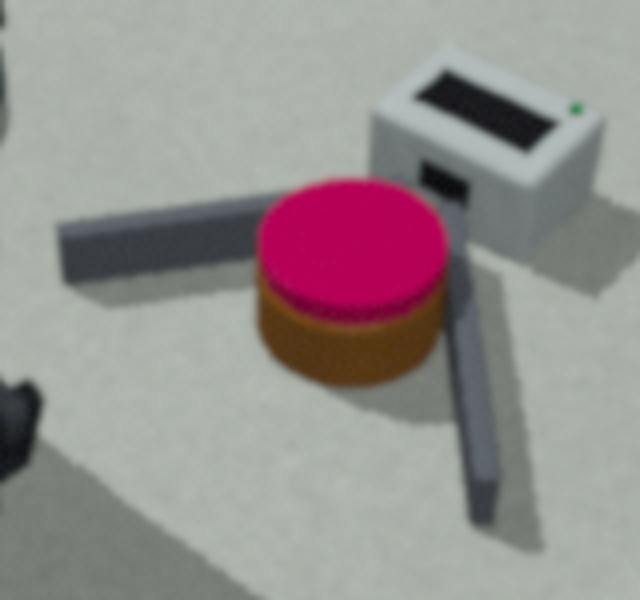

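```bash
cat >> dock.py <<'E'
def dist(c,l):
    d=(l[1]-l[0])/np.linalg.norm(l[1]-l[0]); w=np.array(c)/1000-l[0]; return round(1000*abs(d[0]*w[1]-d[1]*w[0]),1)
print('top +x,-x',dist((566,144),t1),dist((566,144),t2)); print('scene +x,-x',dist((563.6,143),s1),dist((563.6,143),s2),dist((563.6,143),s2b))
E
python3 dock.py|tail -2
```

```text
top +x,-x 48.5 49.4
scene +x,-x 46.2 52.3 57.2
```

Distances from the jar centre to the rails, which should be 46 mm, are about 46–48 at the +x rail but 49–52 at the -x rail. So a gap of a few mm likely remains at the -x rail. I'll push again with shut fingers (one flat contact, no side locking), tool yaw about 96°, so the jar slides along the +x rail.

send_rows(motion=[[[15, 3, 0, -0.04], [30, 7, 0, -0.08], [50, 11, 0, -0.12], [70, 16, 0, -0.16], [90, 20, 0, -0.21], [110, 25, 0, -0.26], [130, 29, 0, -0.3], [145, 33, 0, -0.33], [152, 34, 0, -0.35], [152, 34, 0, -0.35], [152, 34, 0, -0.35]]], hand=0)

```text
time_s: 14.05
tcp_pos: [0.5748, 0.05, 0.0717]
tcp_rot: [-179.8, 0.2, 96.2]
wrist_force: [0.9, -0.4, -0.2]
opening: -0.0002
```

send_rows(motion=[[[0, 0, 10, 0], [0, 0, 25, 0], [0, 0, 40, 0], [0, 0, 50, 0], [0, 0, 56, 0], [0, 0, 56, 0]]])

```text
time_s: 14.8
tcp_pos: [0.5745, 0.0498, 0.0153]
tcp_rot: [-179.8, 0.2, 96.2]
wrist_force: [0.2, 0.9, 0.2]
opening: -0.0002
```

Run:
```python
from h import *
im=snap('scene','scene6')
cv2.imwrite('pics/s6c.png',cv2.resize(cv2.cvtColor(im[80:220,210:370],cv2.COLOR_RGB2BGR),None,fx=4,fy=4,interpolation=cv2.INTER_CUBIC))
print(arc(im,'scene',84,44))
```

```text
(array([564. , 142.6]), 10.5, 47)
```

View pics/s6c.png

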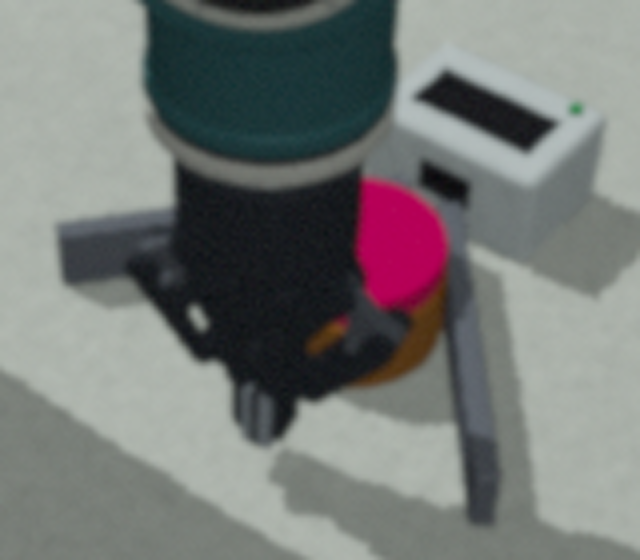

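The shut fingers (crop (262,410)) are behind the untouched jar, with contact expected after about 37 mm.

send_rows(motion=[[[5, 0, 0, 0], [11, 0, 0, 0], [17, 0, 0, 0], [22, 0, 0, 0], [26, 0, 0, 0], [29, 0, 0, 0], [31, 0, 0, 0], [33, 0, 0, 0], [35, 0, 0, 0], [36, 0, 0, 0], [36, 0, 0, 0]]])

```text
time_s: 16.23
tcp_pos: [0.5708, 0.0856, 0.0156]
tcp_rot: [-179.8, 0.2, 96.2]
wrist_force: [-0.3, 0.4, 0.2]
opening: -0.0002
```

send_rows(motion=[[[1, 0, 0, 0], [2, 0, 0, 0], [3, 0, 0, 0], [4, 0, 0, 0], [4, 0, 0, 0]]])

```text
time_s: 16.85
tcp_pos: [0.5703, 0.0886, 0.0156]
tcp_rot: [-179.8, 0.3, 96.2]
wrist_force: [-0.5, -6.1, 2.2]
opening: 0.0002
```

send_rows(motion=[[[1, 0, 0, 0], [2, 0, 0, 0], [3, 0, 0, 0], [4, 0, 0, 0], [4, 0, 0, 0]]])

```text
time_s: 17.48
tcp_pos: [0.5697, 0.0889, 0.0155]
tcp_rot: [-179.7, 0.5, 96.0]
wrist_force: [-2.2, -18.3, 8.2]
opening: 0.0
```

send_rows(motion=[[[1, 0, 0, 0], [2, 0, 0, 0], [3, 0, 0, 0], [3, 0, 0, 0]]])

```text
time_s: 17.98
tcp_pos: [0.5693, 0.089, 0.0155]
tcp_rot: [-179.6, 0.7, 95.9]
wrist_force: [-2.3, -16.8, 7.5]
opening: 0.0003
```

send_rows(motion=[[[-6, 0, 0, 0], [-16, 0, 0, 0], [-30, 0, 0, 0], [-45, 0, -5, 0], [-60, 0, -20, 0], [-80, 0, -40, 0], [-105, 0, -60, 0], [-130, 0, -80, 0], [-155, 0, -90, 0], [-175, 0, -100, 0], [-190, 0, -100, 0], [-190, 0, -100, 0]]])

```text
time_s: 19.48
tcp_pos: [0.5893, -0.1, 0.1179]
tcp_rot: [-179.6, 0.7, 95.8]
wrist_force: [0.2, 1.3, 1.0]
opening: -0.0002
```

Run:
```python
from h import *
for n,r in(('top',43),('scene',44)):
    im=snap(n,n+'7')
    print(n,arc(im,n,84,r),lid(im,n,'pink'),lid(im,n,'blue'))
    x0,y0=(90,110) if n=='top' else (210,80)
    f=3.7 if n=='top' else 4
    cv2.imwrite(f'pics/{n}7c.png',cv2.resize(cv2.cvtColor(im[y0:y0+150,x0:x0+160],cv2.COLOR_RGB2BGR),None,fx=f,fy=f,interpolation=cv2.INTER_CUBIC))
o=readout.observe();print(o['tcp_pos'],o['wrist_force'])
```

```text
Traceback (most recent call last):
  File "h.py", line 15, in lid
    c=big(m).reshape(-1,2); P=np.array([ray(n,q,.055)[:2] for q in c])
      ~~~^^^
  File "h.py", line 10, in big
    c,_=cv2.findContours(m,cv2.RETR_EXTERNAL,cv2.CHAIN_APPROX_NONE);return max(c,key=cv2.contourArea)
                                                                           ~~~^^^^^^^^^^^^^^^^^^^^^^^
ValueError: max() iterable argument is empty
```

Run:
```python
from h import *
for n,r in(('top',43),('scene',44)):
    im=snap(n,n+'7')
    x0,y0=(90,110) if n=='top' else (210,80)
    f=3.7 if n=='top' else 4
    cv2.imwrite(f'pics/{n}7c.png',cv2.resize(cv2.cvtColor(im[y0:y0+150,x0:x0+160],cv2.COLOR_RGB2BGR),None,fx=f,fy=f,interpolation=cv2.INTER_CUBIC))
    print(n,arc(im,n,84,r),lid(im,n,'pink'))
    if n=='scene':print(lid(im,n,'blue'))
o=readout.observe();print(o['tcp_pos'],o['wrist_force'])
```

```text
top (array([565.6, 145. ]), 0.8, 57) (array([564.9, 144. ]), array([86.3, 89.1]))
scene (array([563.2, 143.6]), 1.0, 53) (array([564.2, 140.3]), array([89.5, 95.9]))
(array([ 633.1, -144. ]), array([86.2, 91.4]))
[ 0.58923595 -0.09769041  0.11758803] [-0.08613626 -0.00872641 -0.67200456]
```

View pics/top7c.png

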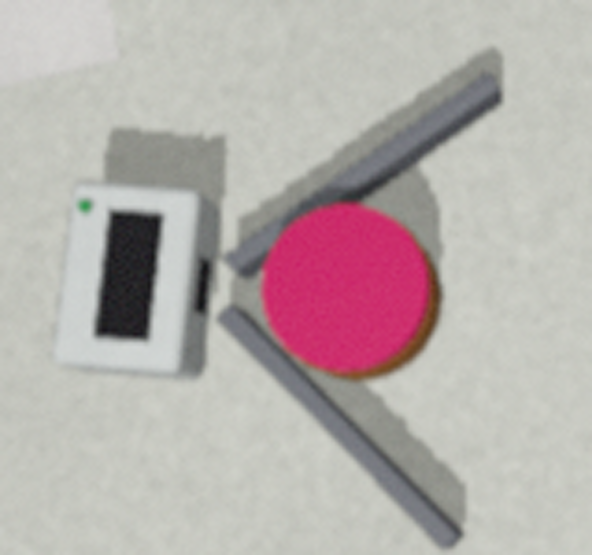

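View pics/scene7c.png

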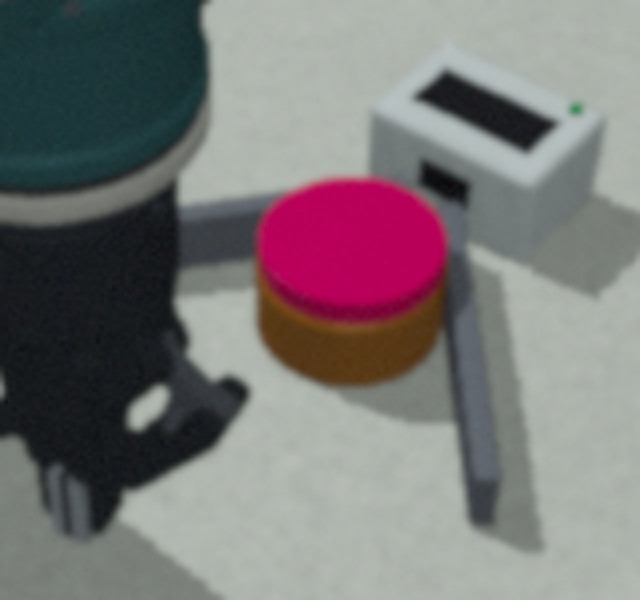

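The jar moved under 1 mm. The checks disagree:
- **Top view:** rail distances are nearly equal, and the reader face is about 81 mm away.
- **Scene view:** suggests a few mm gap at the -x rail.

A mechanical test settles it. I'll push at 115°, nearly square onto the -x rail, where it can't jam on the +x rail.

send_rows(motion=[[[15, 2, 0, -0.04], [35, 5, 0, -0.08], [60, 10, 0, -0.13], [85, 14, 0, -0.18], [110, 18, 5, -0.23], [130, 22, 20, -0.28], [150, 25, 40, -0.32], [160, 27, 60, -0.335], [166, 27, 80, -0.335], [166, 27, 95, -0.335], [166, 27, 102, -0.335], [166, 27, 102, -0.335]]])

```text
time_s: 21.12
tcp_pos: [0.5982, 0.0684, 0.0132]
tcp_rot: [-179.4, 0.5, 115.1]
wrist_force: [-0.1, -0.4, 0.1]
opening: -0.0005
```

send_rows(motion=[[[5, 0, 0, 0], [11, 0, 0, 0], [16, 0, 0, 0], [20, 0, 0, 0], [22, 0, 0, 0], [23, 0, 0, 0], [23, 0, 0, 0]]])

```text
time_s: 22.0
tcp_pos: [0.5885, 0.0892, 0.013]
tcp_rot: [-179.4, 0.5, 115.1]
wrist_force: [0.8, 0.2, 0.8]
opening: -0.0001
```

send_rows(motion=[[[1, 0, 0, 0], [2, 0, 0, 0], [3, 0, 0, 0], [4, 0, 0, 0], [4, 0, 0, 0]]])

```text
time_s: 22.62
tcp_pos: [0.5867, 0.0929, 0.013]
tcp_rot: [-179.4, 0.5, 115.1]
wrist_force: [0.6, -0.2, -0.2]
opening: 0.0
```

send_rows(motion=[[[1, 0, 0, 0], [2, 0, 0, 0], [3, 0, 0, 0], [3, 0, 0, 0]]])

```text
time_s: 23.12
tcp_pos: [0.5854, 0.0955, 0.0129]
tcp_rot: [-179.4, 0.5, 115.1]
wrist_force: [-0.7, -2.1, 0.3]
opening: 0.0001
```

send_rows(motion=[[[1, 0, 0, 0], [2, 0, 0, 0], [3, 0, 0, 0], [3, 0, 0, 0]]])

```text
time_s: 23.62
tcp_pos: [0.5847, 0.0969, 0.013]
tcp_rot: [-179.4, 0.6, 115.1]
wrist_force: [3.7, -9.1, -0.0]
opening: -0.0003
```

send_rows(motion=[[[1, 0, 0, 0], [2, 0, 0, 0], [3, 0, 0, 0], [3, 0, 0, 0]]])

```text
time_s: 24.12
tcp_pos: [0.5846, 0.097, 0.0132]
tcp_rot: [-179.4, 0.8, 114.9]
wrist_force: [6.8, -15.4, 1.0]
opening: -0.0003
```

send_rows(motion=[[[-6, 0, 0, 0], [-16, 0, 0, 0], [-30, 0, 0, 0], [-45, 15, -5, 0], [-60, 35, -20, 0], [-80, 55, -40, 0], [-105, 65, -60, 0], [-130, 75, -80, 0], [-155, 75, -90, 0], [-175, 75, -100, 0], [-190, 75, -110, 0], [-190, 75, -110, 0]]])

```text
time_s: 25.62
tcp_pos: [0.7337, -0.0429, 0.1255]
tcp_rot: [-179.4, 0.8, 114.9]
wrist_force: [-0.5, 0.9, -0.1]
opening: -0.0001
```

Run:
```python
from h import *
for n,r in(('top',43),('scene',44)):
    im=snap(n,n+'8')
    x0,y0=(90,110) if n=='top' else (210,80)
    f=3.7 if n=='top' else 4
    cv2.imwrite(f'pics/{n}8c.png',cv2.resize(cv2.cvtColor(im[y0:y0+150,x0:x0+160],cv2.COLOR_RGB2BGR),None,fx=f,fy=f,interpolation=cv2.INTER_CUBIC))
    try: print(n,arc(im,n,84,r),lid(im,n,'pink'));print(lid(im,n,'blue'))
    except Exception as e: print(e)
o=readout.observe();print(o['tcp_pos'],o['wrist_force'],o['time_s'])
```

```text
top (array([563.2, 148.8]), 0.9, 57) (array([562.6, 147.5]), array([87.3, 89. ]))
max() iterable argument is empty
scene (array([561.2, 146.7]), 1.2, 52) (array([562.3, 143.5]), array([89.5, 95.6]))
(array([ 633.1, -143.9]), array([85.8, 91.5]))
[ 0.73282483 -0.04092556  0.12458408] [-0.45447661  0.08477159 -0.20128925] 25.725
```

View pics/top8c.png

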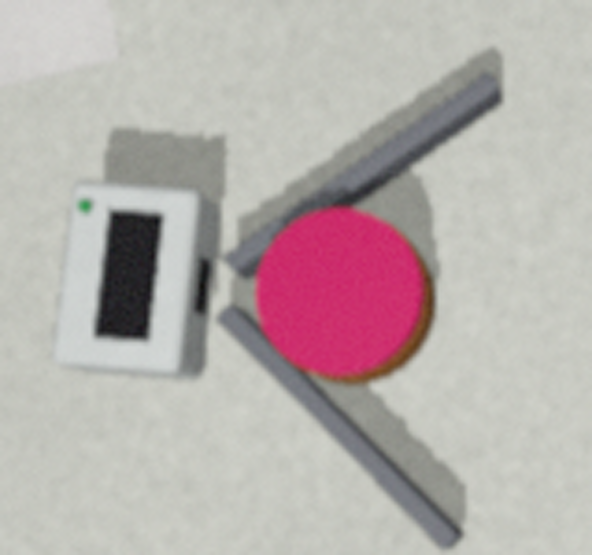

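View pics/scene8.png

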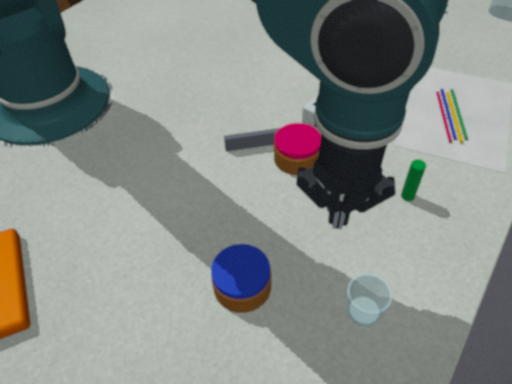

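The jar shifted 4.4 mm exactly parallel to the +x rail (0.05 mm off it), then stopped hard against the -x rail. Its centre is now (562–563, 147–149), which matches the measured seat. The blue jar hasn't moved and the gripper is clear, so I'm handing in.

```bash
python3 -c "
from h import *
print(ticket.close_job())"
```

```text
the job is handed in; nothing more can be done
None
```

The pink-lidded jar is in the V and, by my checks, fully home against both rails. I handed the job in at about 26 s with the gripper clear and the wrist force near zero.

- **How it got there:** I pushed it upright along the bench with half-open fingers. That push stalled at 17 N with the jar jammed on the +x rail, a few mm short. A second push at 96° with shut fingers moved it less than 1 mm. A third at 115° slid it 4.4 mm along the +x rail until it stopped hard on the -x rail at about 15–17 N.
- **Final position:** the jar centre measures about (563, 149) mm from the top view and (561, 147) from the scene view. The seat I worked out from the rails beforehand was about (563, 149), give or take 3 mm. The reader face is about 77–80 mm away, against 80 nominal.
- **Blue jar:** it was last measured within 0.5 mm of where it started.
- **Checks that disagreed:** the two cameras differ by about 2 mm. The scene view's estimate of the gap at the -x rail was unreliable, with two edges of the same rail about 5 mm apart. I settled the seating from the last push, not from those images. The arm hid the blue lid from the top camera in the last picture, so that check is from the scene view alone.

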